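# Load the reed case into the humidor through its sprung flap

### The job

Put the dark reed case away in the wooden reed humidor: feed it end first under the brass flap, then use the wooden push stick to slide it on inside until you feel it press on the sprung stop at the back, whose depth you cannot see. Lean on it there for a moment with about 9 N, gently (never over 15 N, or the reeds suffer), then draw the stick out so that the flap shuts behind the case, set the stick down on the bench, and leave the other things as they stand.

Things in the scene. Friction and masses are not known exactly. Their poses are not given: they have to be found in the camera images.
- reed_case: Flat dark reed case with a light clasp, 64 x 116 x 11 mm (x, y, z; solid part x from -29 to +31 mm), about 0.07 kg, rigid and always shut, lying flat on the bench. Origin: centre of its underside; y runs along its 116 mm length, z up. Either end may go in first.
- push_stick: Pale wooden push stick, 0.15 kg, standing on the bench: a foot bar 24 mm wide, 16 mm high and 180 mm long with a black rubber nose, and an upright grip with a red top, 44 mm long, 20 mm wide, 62 mm high over all. Origin: on the underside, below the middle of the grip; x points along the foot to the nose, whose end is 135 mm ahead of the origin (the tail 45 mm behind).
- mouth (a point): Mouth of the humidor, a low brown wooden box fixed to the bench. The point lies at bench height in the middle of the mouth, 3 mm outside the flap; x points level into the box along its length, z up. The box has no floor (the bench is its floor); the channel is 76 mm wide and 42 mm high, and two flared brass cheeks, 20 mm high, reach 27 mm out in front of the mouth.
- dial (a point): Centre of the round white dial on the humidor's roof, 55 mm above the bench, 130 mm inside the mouth. The box is 235 mm long, 100 mm wide, its roof 51 mm high. Axes as at the mouth.
- stop_near (a point): Point inside the box at bench height, 146 mm from the mouth: the nearest place where the face of the sprung stop can be. It stands 0 to 46 mm deeper than this, out of sight and different each time. It gives 0.5 mm per newton, at most 20 mm. So the case (116 mm) just meets it with its rear end 30 to 76 mm inside, and is pushed back a few mm when let go. Axes as at the mouth.
- flap (a joint): The brass flap that hangs in the mouth, 70 mm wide and 36 mm long, hinged along its top edge 40 mm above the bench, so that a 4 mm gap is left below it. Swings only inward, against a weak spring: 0 = hanging shut, grows to 1.4 rad. It lies at about 0.6 rad on the case and about 0.9 rad on the stick and presses on them with about 1 N. It shuts once the thing under it is about 26 mm inside.
- glue_tin: Dark green round tin with a grey lid, 66 mm across, 60 mm high; bystander. Origin: centre of its underside.
- oil_bottle: Small white bottle with a red spout, 33 mm across, 105 mm high; bystander. Origin: centre of its underside.
- cork_sheet: Cork sheet 50 x 100 x 9 mm lying flat; bystander. Origin: centre of its underside.
- pad_stack: Small stack of round tan leather pads, 35 mm across, 23 mm high; bystander. Origin: centre of its underside.

How it is judged:
By the outcome, as a careful person would: the job done as asked, in the order asked, and still so for the second after the job is handed in, with the robot touching nothing.
It also fails if it takes over 72 s, if anything falls off the work surface, if the arm or the gripper's body presses on something with over 40 N, if the wrist force passes 120 N, or if a joint passes its speed limit or range.

### The arm

A 7-joint arm with a two-finger parallel gripper is mounted at the origin on a cart in front of the work surface, level with it; the furniture and walls round the work are solid. World frame = base frame: x ahead of the robot, y to its left, z up, the work surface at z = 0. Lengths are in m, angles in rad, forces in N, time in s.
With the tool pointing down it reaches from about 0.4 to 0.85 m from the base axis. Payload 4.5 kg.
Tool frame: the origin (TCP) lies midway between the tips of the shut fingers; the grasp point (between the pads) lies 19 mm behind it; z points along the fingers, y is the line along which they close (so a half turn about z gives the same grasp; the last joint's range is limited). The gripper opens to 88 mm and grips with 3 to 60 N. Pads are 18 mm wide; open, the fingers measure 123 mm over their backs; the gripper's body (75 mm by 187 mm) begins 45 mm behind the grasp point.
Start: joints at [1.312, 0.689, -0.195, 1.565, 0.157, 0.902, -0.215], TCP at [0.18, -0.598, 0.239] pointing down, gripper open.
Joint ranges: [-3.01, 3.01], [-0.46, 2.08], [-1.47, 1.51], [0.13, 2.56], [-1, 4.14], [0.04, 2.09], [-2.66, 2.66]. Speed limits (rad/s): [2.57, 2.57, 3.14, 3.14, 3.14, 3.14, 3.14].

### API

Orientations are given as a unit quaternion [x, y, z, w].
In Python, from plant import r, eyes, finish_job gives the robot as it stands. The module is installed in compiled form; this text tells all that it offers.
- The arm moves only by the tool move_arm, never from a script. Its argument "motion" is a list of rows, each a list of 7 numbers: the shift along the tool's x, y, z in mm, then the turn, a rotation vector about the tool's x, y, z in degrees, then the closure, from 0 (fully open) to 1 (shut). A call has 1 to 5 rows; each row is the pose to reach, as a shift and turn from the pose commanded when the call began, along the tool's axes at that moment; what a row does not reach only later rows make up. A row lasts 1/8 s, in which the tool goes at most 62.5 mm and 10.7 degrees, less where a joint would pass 70% of its speed; a pose out of reach is approached as far as the arm can. A call with a gripper value outside its range is refused whole. The fingers move at their own pace and stop on an object; "newtons" is the grip in N (left out, the last holds). Time passes only in rows, so rows that repeat a pose let the fingers close. It gives the time, the measured TCP pose, the force, the opening and the grip force at its end, in the units of the state.
- r.get_state(): the state, without advancing time (a new reading comes with each control period).
- eyes.snapshot(name): name is "scene" or "side" or "wrist"; returns a dict with "frame" (420x560x3 uint8, red, green, blue), "z_map" (420x560 float32, m along the optical axis (not along the pixel's ray), 0 where there is no reading), "intrinsics" (3x3 intrinsics, pixels), "world_to_cam" (4x4, takes a point from world to camera coordinates). Camera axes: x right, y down, z forward; pixel columns grow to the right and rows downward; lengths in m; the calibration is good to about 2 mm. A picture is of the moment at which its call begins.
- finish_job(): hands the job in; it is judged then, once.
The state is a dict: "clock": time; "q": joint angles; "qd": joint speeds; "joint_torque": joint torques, N m; "tool_pos": TCP position; "eef_rot": TCP orientation; "contact_force": force on the tool from outside, world axes, zero at the start; "moment": the same for the moment, N m; "opening": opening from 0.0 (shut) to 1.0 (fully open); "finger_force": force on a finger pad.
Only numpy, scipy, OpenCV 4.12 (cv2) and the standard library are available. Lean on these libraries where they do the work, as an engineer would, in place of code of your own. Each camera call takes 0.05 s, during which the arm holds its last target. There are 200 camera calls.

## Working session

There is one attempt and no reset: what is moved stays moved. The work goes in short steps, Python scripts to look and compute and a tool call to move; the robot and the scene stay as the last step left them, time stands still between calls to the robot, and variables do not carry over. Pictures are saved under pics/ and viewed, at most 10 in all, crops included, and the job is handed in when it is done.

Besides the shell and the picture viewer there is one more tool, called by a JSON object that holds its "op" and its "data". move_arm: Moves the arm, as the interface text tells. Its arguments: {"type":"object","properties":{"motion":{"type":"array","items":{"type":"array","items":{"type":"number"}}},"newtons":{"type":"number"}},"required":["motion"]}

```bash
mkdir -p pics; python3 - <<'E'
from plant import r,eyes
import cv2,numpy as np
for n in("scene","side"):
    s=eyes.snapshot(n); np.savez(f"{n}0.npz",**s)
    cv2.imwrite(f"pics/{n}0.png",s["frame"][:,:,::-1])
    print(n,s["intrinsics"].tolist(),np.round(s["world_to_cam"],3).tolist())
print(r.get_state())
E
```

```text
scene [[433.9854098895202, 0.0, 273.0763399189125], [0.0, 433.9854098895202, 213.4856727679855], [0.0, 0.0, 1.0]] [[-0.547, -0.837, 0.018, 0.229], [-0.355, 0.212, -0.91, 0.251], [0.758, -0.504, -0.413, 1.272], [0.0, 0.0, 0.0, 1.0]]
side [[512.0958618817383, 0.0, 271.65878583993305], [0.0, 512.0958618817383, 211.93068513361393], [0.0, 0.0, 1.0]] [[0.75, 0.661, 0.005, -0.323], [0.547, -0.616, -0.567, -0.287], [-0.372, 0.428, -0.824, 1.821], [0.0, 0.0, 0.0, 1.0]]
{'clock': 0.1, 'q': array([ 1.31177956,  0.68990812, -0.19455278,  1.5661909 ,  0.15730124,
        0.90250719, -0.2150872 ]), 'qd': array([-0.00043137, -0.00135127,  0.00051491, -0.0003045 ,  0.00092741,
        0.00068057,  0.00122032]), 'joint_torque': array([-3.01574240e-03, -5.28499711e+01, -1.27154142e+00, -1.53837043e+01,
       -5.25397633e-02,  1.93152599e-03,  3.10965811e-05]), 'tool_pos': array([ 0.18022443, -0.59788028,  0.23799916]), 'eef_rot': array([ 9.89293141e-01,  1.45939799e-01, -1.65928676e-04, -7.93245660e-04]), 'contact_force': array([-0.5785007 , -0.2093258 , -0.06576102]), 'moment': array([ 0.02431351, -0.00808428,  0.00338518]), 'finger_force': 0.0, 'opening': 0.9958196525935515}
```

View pics/scene0.png

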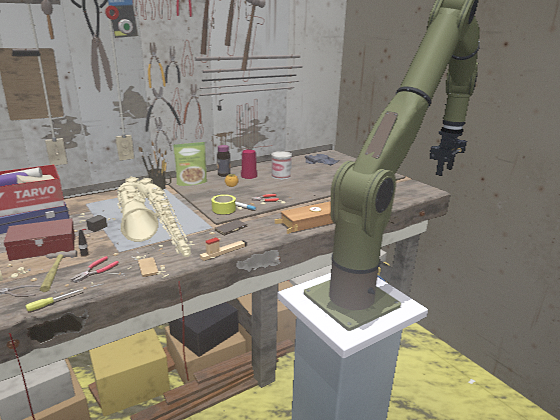

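View pics/side0.png

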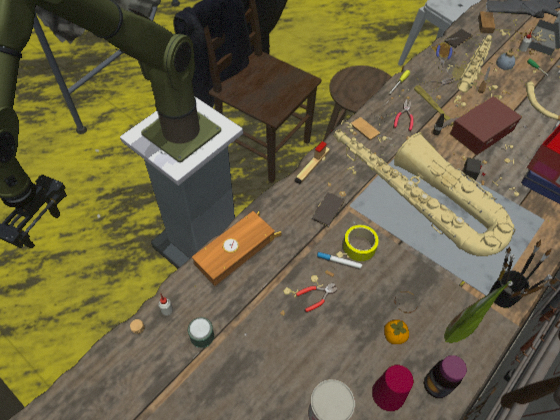

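The side view shows the humidor at (235,245) with its dial at (231,245) and the brass cheeks at about (275,232). The case is at (328,207), the stick at (312,162) with its red top at (320,147), the cork at (367,128), the tin at (200,330), the bottle at (165,303) and the pads at (137,326). The scene view agrees.

```bash
cat > h.py <<'E'
import numpy as np,cv2
def cloud(s):
    K=s["intrinsics"];T=s["world_to_cam"];z=s["z_map"]
    v,u=np.mgrid[:z.shape[0],:z.shape[1]]
    c=np.stack([(u-K[0,2])/K[0,0]*z,(v-K[1,2])/K[1,1]*z,z],-1)
    return (c-T[:3,3])@T[:3,:3]
def ray(s,uv,h):
    K=s["intrinsics"];T=s["world_to_cam"];uv=np.atleast_2d(uv).astype(float)
    d=np.c_[(uv[:,0]-K[0,2])/K[0,0],(uv[:,1]-K[1,2])/K[1,1],np.ones(len(uv))]@T[:3,:3]
    o=-T[:3,:3].T@T[:3,3]
    return o+d*((h-o[2])/d[:,2])[:,None]
def rect(P):
    (c,wh,a)=cv2.minAreaRect((P[:,:2]*1000).astype(np.float32)); return np.round(c,1),np.round(wh,1),round(a,1)
E
python3 - <<'E'
from h import *
s=dict(np.load("side0.npz"));P=cloud(s);f=s["frame"].astype(int)
hsv=cv2.cvtColor(s["frame"],cv2.COLOR_RGB2HSV)
cv2.imwrite("pics/crop0.png",cv2.resize(s["frame"][110:290,180:390,::-1],None,fx=3.3,fy=3.3,interpolation=cv2.INTER_CUBIC))
def reg(name,u0,v0,u1,v1,m):
    M=np.zeros(m.shape,bool);M[v0:v1,u0:u1]=True;M&=m
    n,l,st,_=cv2.connectedComponentsWithStats(M.astype(np.uint8));k=1+st[1:,4].argmax();M=l==k
    Q=P[M];print(name,M.sum(),rect(Q),"z",np.percentile(Q[:,2],[5,50,95]).round(4));return M
z=P[...,2]
reg("roof",180,200,290,290,(z>.043)&(z<.054))
reg("case h",300,180,355,235,(z>.006)&(z<.03))
reg("case dark",305,185,352,230,(hsv[...,2]<75))
reg("stick bar",285,135,335,190,(z>.009)&(z<.024))
reg("stick grip",285,135,335,190,(z>.045)&(z<.08))
reg("dial",215,230,245,260,(f.min(2)>170))
reg("cork",350,110,390,145,(z>.005)&(z<.02))
M=reg("red",300,135,335,160,(hsv[...,1]>150)&((hsv[...,0]<8)|(hsv[...,0]>172)))
for p in[(231,245),(328,207),(300,177)]:print(p,P[p[1],p[0]].round(4))
E
```

```text
roof 2057 (array([ 483.5, -230. ]), array([240.1, 103.7]), 84.6) z [0.0456 0.0503 0.0534]
case h 548 (array([598.8,  77.9]), array([ 62.1, 120. ]), 11.7) z [0.0066 0.0108 0.0158]
case dark 38 (array([628.7, 106.6]), array([ 10. , 106.5]), 1.4) z [-0.0231 -0.0087  0.0036]
stick bar 249 (array([447.7, 185.4]), array([ 26.7, 180.7]), 5.6) z [0.0101 0.015  0.0202]
stick grip 90 (array([444.5, 228.4]), array([21.7, 45.7]), 8.6) z [0.0468 0.0611 0.0656]
dial 114 (array([ 483.7, -242. ]), array([37.8, 38.8]), 65.2) z [0.0497 0.0545 0.0583]
cork 291 (array([483.8, 436. ]), array([104.9,  77.8]), 3.3) z [0.0057 0.0089 0.0144]
red 69 (array([434.8, 256. ]), array([ 24.6, 106.1]), 19.4) z [0.0522 0.0619 0.066 ]
(231, 245) [ 0.4854 -0.2414  0.0543]
(328, 207) [0.5982 0.0804 0.011 ]
(300, 177) [0.4568 0.1116 0.016 ]
```

View pics/crop0.png

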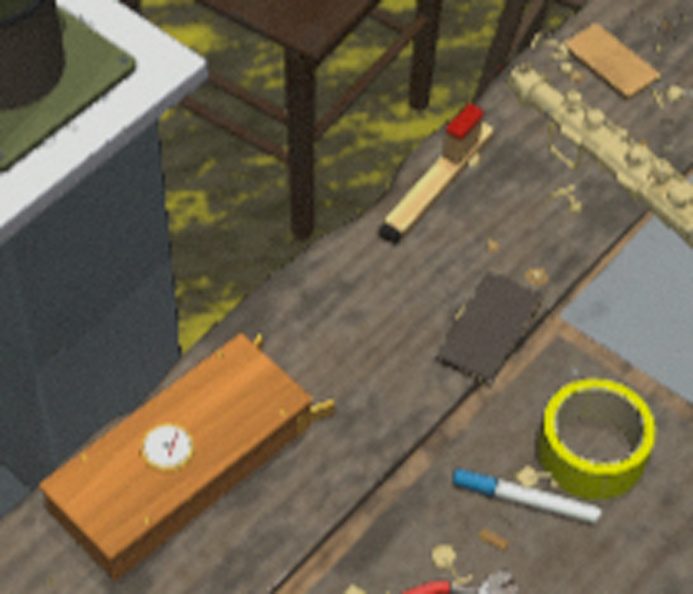

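The crop confirms the layout: the stick's black nose points at the box, and the flared brass cheeks are on the mouth end. Heights and sizes match the spec (case at 11 mm, roof at 51 mm, bar at 16 mm, dial at 55 mm). I'll move above the case now.

```bash
cat >> h.py <<'E'
from scipy.spatial.transform import Rotation as Ro
def go(r,xyz,yaw):  # yaw: world direction (deg) of tool x, tool pointing down; mm
    s=r.get_state();R=Ro.from_quat(s["eef_rot"]);c=np.cos(np.radians(yaw));n=np.sin(np.radians(yaw))
    G=Ro.from_matrix(np.c_[[c,n,0],[n,-c,0],[0,0,-1]])
    print("shift",np.round(R.inv().apply(np.array(xyz)-s["tool_pos"]*1000),1),"turn",np.round((R.inv()*G).as_rotvec(degrees=True),1),"t",round(s["clock"],2))
E
python3 -c "
from h import *
from plant import r
go(r,[591,117,200],101.7);go(r,[591,117,200],-78.3)"
```

```text
shift [ 599.7 -565.8   38.9] turn [ -0.1  -0.1 -84.9] t 0.1
shift [ 599.7 -565.8   38.9] turn [-0.1  0.1 95.1] t 0.1
```

{"op": "move_arm", "data": {"motion": [[43, -40, 0, 0, 0, -8, 0], [86, -80, 0, 0, 0, -16, 0], [129, -120, 0, 0, 0, -24, 0], [172, -160, 0, 0, 0, -32, 0], [215, -200, 0, 0, 0, -40, 0]]}}

```text
clock: 0.72
tool_pos: [0.3292, -0.3431, 0.2387]
eef_rot: [0.879, 0.477, 0.0, 0.0]
contact_force: [2.0, 0.5, -1.2]
opening: 0.999
finger_force: 0.0
```

```bash
python3 -c "
from h import *
from plant import r
go(r,[591,117,200],101.7)"
```

```text
shift [528.5 -30.7  38.7] turn [  0.   -0.  -44.7] t 0.72
```

{"op": "move_arm", "data": {"motion": [[58, -4, 0, 0, 0, -8, 0], [116, -8, 0, 0, 0, -16, 0], [174, -12, 0, 0, 0, -24, 0], [232, -16, 10, 0, 0, -32, 0], [290, -20, 20, 0, 0, -40, 0]]}}

```text
clock: 1.35
tool_pos: [0.4714, -0.0898, 0.2184]
eef_rot: [0.662, 0.749, -0.0, 0.0]
contact_force: [1.5, -0.2, 0.6]
opening: 1.004
finger_force: 0.0
```

```bash
python3 -c "
from h import *
from plant import r
go(r,[591,117,200],101.7)"
```

```text
shift [190.7 144.   18.4] turn [ 0.   0.  -4.7] t 1.35
```

```bash
python3 -c "
from h import *
from plant import eyes
s=eyes.snapshot('wrist');np.savez('w1.npz',**s);cv2.imwrite('pics/w1.png',s['frame'][:,:,::-1])
P=cloud(s);print(P[210,280],P[100,280],P[320,280])"
```

```text
[ 0.47954545 -0.11221036  0.03001934] [ 4.67177185e-01 -1.13213655e-02  3.33192919e-04] [ 0.46940822 -0.06329148  0.29552632]
```

{"op": "move_arm", "data": {"motion": [[48, 36, 4, 0, 0, -1, 0], [95, 72, 9, 0, 0, -2, 0], [143, 108, 14, 0, 0, -4, 0], [191, 144, 18, 0, 0, -5, 0], [191, 144, 18, 0, 0, -5, 0]]}}

```text
clock: 2.02
tool_pos: [0.5919, 0.1217, 0.2003]
eef_rot: [0.628, 0.778, 0.002, -0.001]
contact_force: [-1.2, -0.4, -0.8]
opening: 0.996
finger_force: 0.0
```

```bash
python3 -c "
from h import *
from plant import eyes
s=eyes.snapshot('wrist');np.savez('w2.npz',**s);cv2.imwrite('pics/w2.png',s['frame'][:,:,::-1])
a=np.load('w1.npz')['frame'];b=s['frame'];cv2.imwrite('pics/w12.png',cv2.resize(np.hstack([a,b]),(800,300),interpolation=cv2.INTER_AREA)[:,:,::-1])
P=cloud(s)
for nm,m in (('case',(P[...,2]>.006)&(P[...,2]<.02)),):
  n,l,st,_=cv2.connectedComponentsWithStats(m.astype(np.uint8))
  for k in np.argsort(-st[1:,4])[:4]+1: print(nm,st[k],rect(P[l==k]),np.median(P[l==k][:,2]))
"
```

```text
case [  303   206   257   114 13318] (array([773.5,  51.1]), array([242.5, 128.1]), 0.0) 0.008958510089291698
case [ 238  171   66  113 6917] (array([596.8,  78.8]), array([ 62.7, 115.9]), 11.4) 0.011090205847960806
case [ 282  358  169   42 4657] (array([739.6, -68.5]), array([190.9,  60.9]), 12.2) 0.008802783359510867
case [ 112    0   37  185 4343] (array([448.2, 175.1]), array([ 26.1, 157.5]), 3.6) 0.01582470470394932
```

View pics/w12.png

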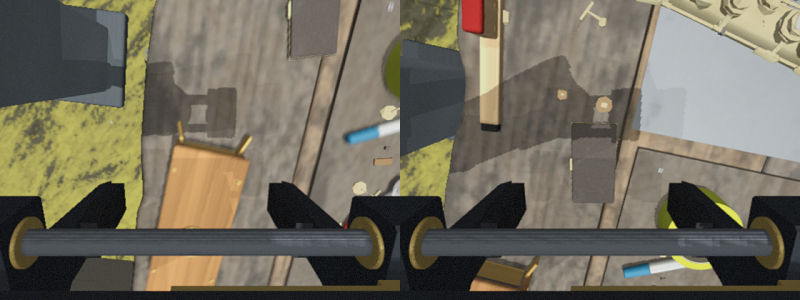

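The left half (w1) shows the mouth end of the box with its cheeks at about (253,185) and (343,203) in full-size pixels. The right half (w2) shows the case at (270,228), clasp to the left, and the stick's nose at about (126,177). The case measures 62.7 x 115.9 mm at height 11 mm, as it must.

```bash
python3 -c "
from h import *
from plant import r
s=dict(np.load('w1.npz'));P=cloud(s);z=P[...,2]
m=(z>.046)&(z<.056);m[310:]=0
n,l,st,_=cv2.connectedComponentsWithStats(m.astype(np.uint8));k=1+st[1:,4].argmax();Q=P[l==k]
box=cv2.boxPoints(cv2.minAreaRect((Q[:,:2]*1000).astype(np.float32)));print('roof',st[k],rect(Q),box.round(1).tolist())
m=(z>.012)&(z<.03)
n,l,st,_=cv2.connectedComponentsWithStats(m.astype(np.uint8))
for k in range(1,n):
  if st[k,4]>25 and st[k,1]<260: Q=P[l==k];print(st[k],Q[:,:2].min(0).round(4),Q[:,:2].max(0).round(4),rect(Q),np.percentile(Q[:,2],90))
c=np.array([597.8,78.8]);t=np.radians(101.4);g=c+38*np.array([np.cos(t),np.sin(t)]);print(g)
go(r,[*g,50],101.4);go(r,[*g,3],101.4)"
```

```text
roof [  221   204   127   106 10246] (array([ 488.2, -164. ]), array([109.5, 100.1]), 84.5) [[433.20001220703125, -213.6999969482422], [532.7999877929688, -223.3000030517578], [543.2999877929688, -114.19999694824219], [443.6000061035156, -104.69999694824219]]
[408   8  13   8  26] [0.5688 0.0736] [0.5794 0.0784] (array([574.1,  75.8]), array([ 4. , 10.6]), 82.6) 0.012884940842960838
[441  18  13  21  46] [0.6003 0.0587] [0.6111 0.0745] (array([603.7,  66.8]), array([10., 15.]), 45.0) 0.012986815115199148
[455  38  17  13  39] [0.6167 0.0506] [0.6298 0.0605] (array([622.4,  57. ]), array([14.4,  7.6]), 44.9) 0.012948862020763063
[411  40  14  25  56] [0.5791 0.0343] [0.5888 0.0539] (array([582.4,  44.4]), array([19. ,  8.7]), 76.5) 0.01289596332594388
[538  59  22  85 976] [ 0.7042 -0.018 ] [0.7384 0.0543] (array([716.2,  14.8]), array([19.8, 76.8]), 19.6) 0.02778218641945903
[532 148  28  20 369] [ 0.717  -0.0425] [ 0.7379 -0.0226] (array([727.3, -32.3]), array([20.4, 20.4]), 87.2) 0.016402118345841248
[ 481  169   79   36 1269] [ 0.6753 -0.0844] [ 0.7443 -0.042 ] (array([711.4, -63.
[... 275 characters left out ...]
0.6, 26.5]), 13.4) 0.027489057068364027
[537 205  10   6  32] [ 0.7371 -0.0843] [ 0.7456 -0.0795] (array([741.2, -82.1]), array([4.7, 8.5]), 85.0) 0.015633412038377575
[523 222  27  10 188] [ 0.7303 -0.1088] [ 0.7555 -0.096 ] (array([ 742.9, -102. ]), array([25.5,  9.6]), 9.2) 0.013632364015994458
[537 248  23  26 376] [ 0.7594 -0.1522] [ 0.7759 -0.1221] (array([ 769.9, -137.8]), array([32.2, 15.1]), 79.2) 0.020750697090668728
[493 254  40  20 364] [ 0.7094 -0.1561] [ 0.7519 -0.1355] (array([ 729.8, -148.6]), array([19.8, 41.6]), 72.8) 0.015618856503050392
[590.28902107 116.05030464]
shift [ -1.7  -0.9 150.1] turn [-0.  -0.1  0.6] t 2.08
shift [ -1.8  -0.9 197.1] turn [-0.  -0.1  0.6] t 2.08
```

{"op": "move_arm", "data": {"motion": [[-2, -1, 55, 0, 0, 0.6, 0], [-2, -1, 110, 0, 0, 0.6, 0], [-2, -1, 160, 0, 0, 0.6, 0], [-2, -1, 196, 0, 0, 0.6, 0], [-2, -1, 196, 0, 0, 0.6, 0]]}}

```text
clock: 2.7
tool_pos: [0.5895, 0.1106, 0.0033]
eef_rot: [0.636, 0.772, -0.002, -0.0]
contact_force: [0.3, -0.4, 1.4]
opening: 1.0
finger_force: 0.0
```

{"op": "move_arm", "data": {"motion": [[0, 0, 0, 0, 0, 0, 0.4], [0, 0, 0, 0, 0, 0, 0.4], [0, 0, 0, 0, 0, 0, 0.4], [0, 0, 0, 0, 0, 0, 0.4]], "newtons": 12}}

```text
clock: 3.2
tool_pos: [0.5908, 0.1129, 0.0052]
eef_rot: [0.635, 0.773, 0.0, 0.0]
contact_force: [-0.7, -0.9, 2.6]
opening: 0.676
finger_force: 12.0
```

```bash
python3 -c "
from h import *
from plant import r
u=np.array([np.cos(np.radians(84.6)),np.sin(np.radians(84.6))]);m=np.array([494,-111])
print(r.get_state()['tool_pos'],r.get_state()['opening'])
go(r,[*(m+u*110),8],84.6)
go(r,[*(m+u*44),8],84.6)"
```

```text
[0.59078    0.11289903 0.00523574] 0.6755776087855818
shift [ -95.5 -106.9   -2.8] turn [ 0.   0.  16.6] t 3.2
shift [-158.8 -125.8   -2.7] turn [ 0.   0.  16.6] t 3.2
```

```bash
python3 -c "
from h import *
from plant import r
u=np.array([np.cos(np.radians(84.6)),np.sin(np.radians(84.6))]);m=np.array([494,-111])
go(r,[*(m+u*145),20],84.6)"
```

```text
shift [-61.9 -97.  -14.8] turn [ 0.   0.  16.6] t 3.2
```

{"op": "move_arm", "data": {"motion": [[0, 0, -15, 0, 0, 0, 0.4], [-20, -32, -15, 0, 0, 6, 0.4], [-40, -64, -15, 0, 0, 11, 0.4], [-62, -97, -15, 0, 0, 16.6, 0.4], [-62, -97, -15, 0, 0, 16.6, 0.4]]}}

```text
clock: 3.82
tool_pos: [0.5048, 0.0305, 0.0204]
eef_rot: [0.741, 0.672, -0.003, 0.0]
contact_force: [0.2, 0.1, 0.3]
opening: 0.681
finger_force: 12.0
```

```bash
python3 -c "
from h import *
from plant import r,eyes
u=np.array([np.cos(np.radians(84.6)),np.sin(np.radians(84.6))]);m=np.array([494,-111])
go(r,[*(m+u*145),7],84.6)
go(r,[*(m+u*44),7],84.6)
s=eyes.snapshot('wrist');np.savez('w3.npz',**s)
a=s['frame'];s2=eyes.snapshot('side');b=s2['frame'][150:300,190:390]
np.savez('s3.npz',**s2)
cv2.imwrite('pics/c3.png',np.hstack([cv2.resize(a,(400,300)),cv2.resize(b,(400,300))])[:,:,::-1])"
```

```text
shift [ 3.2  2.6 13.4] turn [-0.2  0.2 -0.2] t 3.83
shift [-97.8   2.9  13.8] turn [-0.2  0.2 -0.2] t 3.83
```

View pics/c3.png

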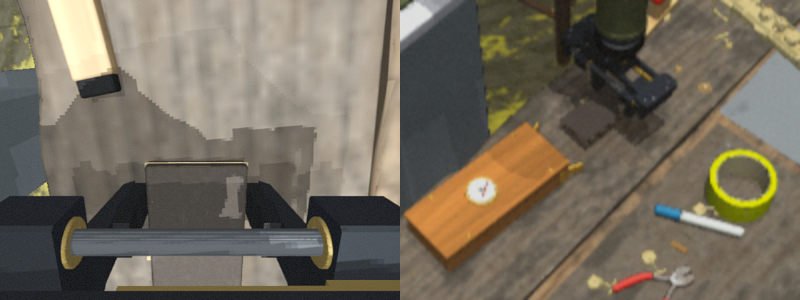

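The wrist half shows the case gripped squarely, with the stick's nose clear at (97,88) of the picture. In the side half the case points straight at the mouth between the cheeks. Feeding it in.

{"op": "move_arm", "data": {"motion": [[0, 3, 13, 0, 0, 0, 0.4], [-20, 3, 13, 0, 0, 0, 0.4], [-40, 3, 13, 0, 0, 0, 0.4]]}}

```text
clock: 4.3
tool_pos: [0.5065, -0.0081, 0.0062]
eef_rot: [0.74, 0.673, -0.001, 0.0]
contact_force: [0.2, -0.0, -1.6]
opening: 0.681
finger_force: 12.0
```

{"op": "move_arm", "data": {"motion": [[-15, 0, 0, 0, 0, 0, 0.4], [-29, 0, 0, 0, 0, 0, 0.4], [-43, 0, 0, 0, 0, 0, 0.4], [-57, 0, 0, 0, 0, 0, 0.4], [-57, 0, 0, 0, 0, 0, 0.4]]}}

```text
clock: 4.92
tool_pos: [0.5006, -0.0663, 0.0066]
eef_rot: [0.741, 0.672, -0.002, 0.001]
contact_force: [0.8, -5.1, -2.9]
opening: 0.678
finger_force: 12.0
```

```bash
python3 -c "
from h import *
from plant import r,eyes
u=np.array([np.cos(np.radians(84.6)),np.sin(np.radians(84.6))]);m=np.array([494,-111])
go(r,[*(m+u*44),4],84.6);print(r.get_state()['contact_force'],r.get_state()['tool_pos'])
s2=eyes.snapshot('side');b=s2['frame'][150:300,190:390]
cv2.imwrite('pics/c4.png',cv2.resize(b,(600,450),interpolation=cv2.INTER_CUBIC)[:,:,::-1])"
```

```text
shift [-1.1 -2.4  2.6] turn [-0.1  0.2 -0.2] t 4.92
[ 0.75273098 -5.0683282  -2.92956585] [ 0.50062698 -0.06629775  0.00662947]
```

View pics/c4.png

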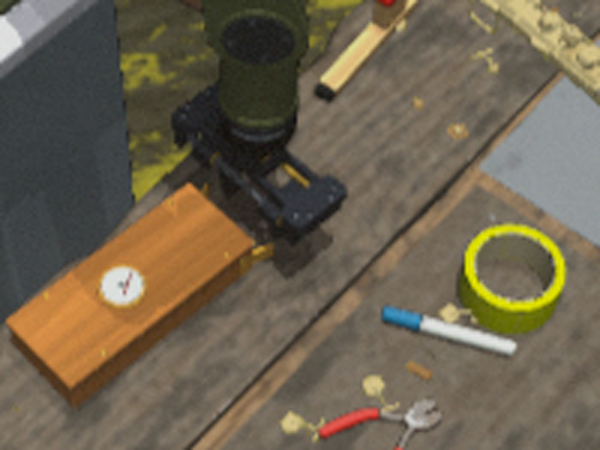

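The case's front is under the flap, with the fingers just in front of the cheeks and the stick untouched at (360,50). I'll let go and go up.

{"op": "move_arm", "data": {"motion": [[0, 0, 0, 0, 0, 0, 0.4], [0, 0, 1, 0, 0, 0, 0.15], [0, 0, 1, 0, 0, 0, 0.15], [0, 0, 1, 0, 0, 0, 0.15]]}}

```text
clock: 5.48
tool_pos: [0.5014, -0.0625, 0.0058]
eef_rot: [0.739, 0.673, 0.0, -0.0]
contact_force: [-0.1, -0.6, -0.5]
opening: 0.85
finger_force: 0.0
```

{"op": "move_arm", "data": {"motion": [[0, 0, -30, 0, 0, 0, 0.15], [0, 0, -80, 0, 0, 0, 0.15], [20, 0, -135, 0, 0, 0, 0.3], [70, 0, -155, 0, 0, 0, 0.4], [120, 0, -155, 0, 0, 0, 0.4]]}}

```text
clock: 6.1
tool_pos: [0.5139, 0.0575, 0.1628]
eef_rot: [0.74, 0.672, 0.002, 0.001]
contact_force: [-0.4, -0.6, -0.3]
opening: 0.597
finger_force: 0.0
```

```bash
python3 -c "
from h import *
from plant import r,eyes
s=eyes.snapshot('wrist');np.savez('w5.npz',**s);P=cloud(s);z=P[...,2]
b=eyes.snapshot('side');np.savez('s5.npz',**b)
cv2.imwrite('pics/c5.png',np.hstack([cv2.resize(s['frame'],(400,300)),cv2.resize(b['frame'][110:290,190:390],(400,300))])[:,:,::-1])
print(r.get_state()['tool_pos'])
for nm,lo,hi in(('case',.006,.0135),('bar',.0125,.02),('grip',.05,.07)):
  n,l,st,_=cv2.connectedComponentsWithStats(((z>lo)&(z<hi)).astype(np.uint8))
  for k in np.argsort(-st[1:,4])[:3]+1:
    Q=P[l==k];print(nm,st[k],rect(Q),Q[:,:2].min(0).round(4),Q[:,:2].max(0).round(4))
P=cloud(b);z=P[...,2]
M=np.zeros(z.shape,bool);M[170:250,240:340]=1
n,l,st,_=cv2.connectedComponentsWithStats((M&(z>.006)&(z<.02)).astype(np.uint8))
for k in np.argsort(-st[1:,4])[:2]+1: Q=P[l==k];print('side',st[k],rect(Q),Q[:,:2].max(0))
"
```

```text
[0.5134527  0.06428106 0.16204783]
case [  433    98   127   176 15300] (array([701.8,  39.4]), array([100., 151.]), 0.0) [ 0.6518 -0.0361] [0.7518 0.1149]
case [ 235  358   70   29 1784] (array([ 492.6, -118.5]), array([33.8, 68. ]), 84.5) [ 0.4574 -0.1384] [ 0.5265 -0.0992]
case [ 240  300   65   20 1262] (array([501.8, -51.8]), array([20.2, 60.5]), 83.5) [ 0.4713 -0.0652] [ 0.5323 -0.0402]
bar [ 141    0   68  159 4966] (array([449. , 154.3]), array([ 24.7, 115.8]), 5.2) [0.4322 0.0962] [0.4652 0.211 ]
bar [501 145  59 102 590] (array([720.6,  39.5]), array([89.4, 28.8]), 72.5) [ 0.7045 -0.0075] [0.7477 0.0778]
bar [511 259  29  20 287] (array([728.6, -28.5]), array([18.6, 19.2]), 78.1) [ 0.7187 -0.039 ] [ 0.7397 -0.0212]
grip [ 530  169   30  103 1830] (array([714.4,  26.8]), array([19.7, 78.5]), 3.0) [ 0.7045 -0.0119] [0.7262 0.0665]
grip [213 395 113   5 368] (array([ 493.3, -111.6]), array([ 5.1, 97.5]), 84.1) [ 0.4448 -0.1188] [ 0.5418 -0.1052]
grip [537 196   1   1   1] (array([708.1,  47.7]), array([0., 0.]), 0.0) [0.7081 0.0477] [0.7081 0.0477]
side [311 222  29  28 349] (array([684.6,  -9.3]), array([134.7,  60.9]), 89.1) [0.71494757 0.05846202]
side [263 210  24  21 247] (array([500.1, -68.5]), array([50.8, 67.7]), 86.2) [ 0.53417306 -0.04251741]
```

View pics/c5.png

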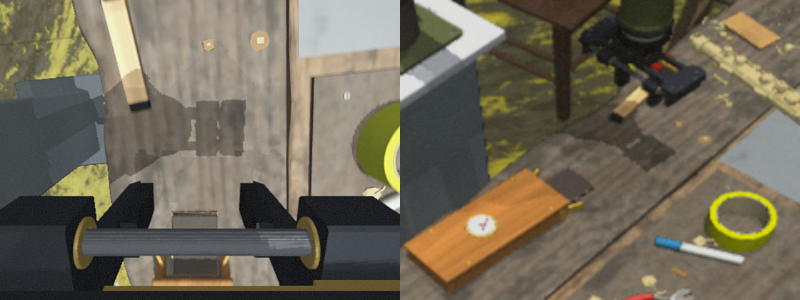

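In the wrist half the case's rear end sticks out of the mouth, straight, at (193,215); the measured rear edge is at y ≈ -42 mm. The stick's nose is at (138,105), and the flap rests on the case. Next I fetch the stick.

```bash
python3 -c "
from h import *
from plant import r
go(r,[444,229.5,120],95.4)"
```

```text
shift [158.5 -83.3  42.8] turn [  0.2  -0.4 -10.2] t 6.2
```

{"op": "move_arm", "data": {"motion": [[40, -21, 0, 0, 0, -3, 0.1], [80, -42, 0, 0, 0, -5, 0.1], [120, -63, 20, 0, 0, -8, 0.1], [158, -83, 43, 0, 0, -10.2, 0.1], [158, -83, 43, 0, 0, -10.2, 0.1]]}}

```text
clock: 6.82
tool_pos: [0.4422, 0.2248, 0.1166]
eef_rot: [0.674, 0.739, -0.001, -0.002]
contact_force: [-0.3, -0.8, 0.8]
opening: 0.898
finger_force: 0.0
```

```bash
python3 -c "
from h import *
from plant import r,eyes
s=eyes.snapshot('wrist');P=cloud(s);z=P[...,2];f=cv2.cvtColor(s['frame'],cv2.COLOR_RGB2HSV)
for nm,m in(('top',(z>.055)&(z<.07)),('bar',(z>.0125)&(z<.02)),('red',(f[...,1]>150)&((f[...,0]<8)|(f[...,0]>172)))):
  n,l,st,_=cv2.connectedComponentsWithStats(m.astype(np.uint8))
  for k in np.argsort(-st[1:,4])[:3]+1:
    Q=P[l==k];print(nm,st[k],rect(Q),Q.min(0).round(4),Q.max(0).round(4))
cv2.imwrite('pics/c6.png',s['frame'][:,:,::-1])
go(r,[444,229.5,22],95.4)"
```

```text
top [  276    21   284   144 14629] (array([519.4, 314.3]), array([ 48.2, 170.2]), 79.6) [0.4343 0.2797 0.055 ] [0.5996 0.3385 0.07  ]
top [ 258  185   35   73 2519] (array([441.7, 231.4]), array([20.5, 43.9]), 5.5) [0.4301 0.2091 0.0552] [0.4538 0.2538 0.0644]
top [399  35  12  17 127] (array([500.8, 334.6]), array([5.9, 7.7]), 2.1) [0.4978 0.3308 0.055 ] [0.5037 0.3384 0.0589]
bar [ 259  256   33   64 1948] (array([448. , 164.9]), array([23.9, 53. ]), 5.5) [0.4336 0.1375 0.0133] [0.4617 0.1923 0.0184]
bar [ 258  139   35   49 1308] (array([439.3, 259.5]), array([23.8, 32.8]), 4.6) [0.4263 0.2425 0.0125] [0.4524 0.2766 0.02  ]
bar [262 358  27   6 160] (array([453.7, 100.8]), array([21.1,  6.4]), 3.9) [0.4431 0.0972 0.0133] [0.4644 0.1043 0.0172]
red [ 259  186   34   72 2389] (array([439.8, 252.4]), array([19.6, 85.9]), 6.1) [0.4309 0.2091 0.0588] [0.4536 0.2952 0.263 ]
red [218   0   3   8  14] (array([381.6, 376.2]), array([2.8, 0.8]), 18.4) [ 0.3802  0.3757 -0.0883] [ 0.3828  0.3768 -0.0696]
red [103   0   1   1   1] (array([-17.7, 516.8]), array([0., 0.]), 0.0) [-0.0177  0.5168 -0.751 ] [-0.0177  0.5168 -0.751 ]
shift [ 7.3  1.2 95.1] turn [-0.1  0.  -0.4] t 6.88
```

View pics/c6.png

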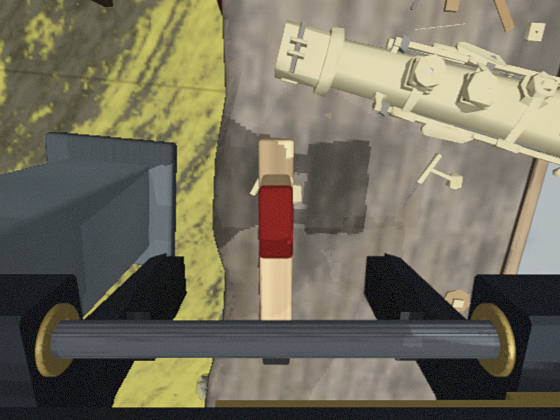

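The picture shows the red grip top at (276,221) between the open fingers, 20.5 x 43.9 mm at height 62 mm as it must be. The foot runs straight through it and the saxophone behind stays clear.

{"op": "move_arm", "data": {"motion": [[9, -1, 20, 0, 0, 0, 0.1], [9, -1, 50, 0, 0, 0, 0.1], [9, -1, 80, 0, 0, 0, 0.1], [9, -1, 95, 0, 0, 0, 0.1], [9, -1, 95, 0, 0, 0, 0.5]], "newtons": 45}}

```text
clock: 7.5
tool_pos: [0.4435, 0.2281, 0.0222]
eef_rot: [0.678, 0.735, -0.001, 0.001]
contact_force: [0.2, 0.9, 0.5]
opening: 0.811
finger_force: 0.0
```

{"op": "move_arm", "data": {"motion": [[0, 0, 0, 0, 0, 0, 0.95], [0, 0, 0, 0, 0, 0, 0.95], [0, 0, 0, 0, 0, 0, 0.95], [0, 0, 0, 0, 0, 0, 0.95], [0, 0, 0, 0, 0, 0, 0.95]]}}

```text
clock: 8.12
tool_pos: [0.4431, 0.2302, 0.0228]
eef_rot: [0.677, 0.736, 0.0, 0.0]
contact_force: [-1.1, 0.9, 0.2]
opening: 0.247
finger_force: 0.6
```

```bash
python3 -c "
from h import *
from plant import r
s=r.get_state();print(s['tool_pos'],s['opening'],s['finger_force'],s['contact_force'])
u=np.array([np.cos(np.radians(84.5)),np.sin(np.radians(84.5))]);m=np.array([493.8,-111.3])
for d in(240,217): go(r,[*(m+u*d),s['tool_pos'][2]*1000+2],84.5)"
```

```text
[0.44313675 0.23021767 0.0227895 ] 0.2473249537046459 0.5972702242434025 [-1.11730206  0.85416588  0.17497212]
shift [-108.4   64.9   -2. ] turn [ 0.   0.  10.3] t 8.12
shift [-131.    60.8   -2. ] turn [ 0.   0.  10.3] t 8.12
```

{"op": "move_arm", "data": {"motion": [[0, 0, 0, 0, 0, 0, 0.95], [0, 0, 0, 0, 0, 0, 0.95], [0, 0, -3, 0, 0, 0, 0.95], [0, 0, -6, 0, 0, 0, 0.95]]}}

```text
clock: 8.62
tool_pos: [0.4432, 0.2302, 0.0288]
eef_rot: [0.677, 0.736, -0.0, 0.0]
contact_force: [-0.9, 0.4, -0.7]
opening: 0.227
finger_force: 45.0
```

{"op": "move_arm", "data": {"motion": [[-25, 13, 0, 0, 0, 2, 0.95], [-50, 26, 0, 0, 0, 4, 0.95], [-75, 39, 0, 0, 0, 6, 0.95], [-95, 52, 0, 0, 0, 8, 0.95], [-108, 65, 0, 0, 0, 10.3, 0.95]]}}

```text
clock: 9.25
tool_pos: [0.5174, 0.1263, 0.0288]
eef_rot: [0.741, 0.671, -0.0, 0.0]
contact_force: [-0.7, -0.0, -1.7]
opening: 0.226
finger_force: 45.0
```

```bash
python3 -c "
from h import *
from plant import r,eyes
s=eyes.snapshot('wrist');b=eyes.snapshot('side')
cv2.imwrite('pics/c7.png',np.hstack([cv2.resize(s['frame'],(400,300)),cv2.resize(b['frame'][140:290,190:390],(400,300))])[:,:,::-1])
P=cloud(b);z=P[...,2];f=b['frame'].astype(int)
M=np.zeros(z.shape,bool);M[140:215,250:345]=1
n,l,st,_=cv2.connectedComponentsWithStats((M&(z>.014)&(z<.03)).astype(np.uint8))
for k in np.argsort(-st[1:,4])[:2]+1: Q=P[l==k];print('side',st[k],rect(Q),Q.min(0),Q.max(0))
q=r.get_state();print(q['tool_pos'],q['finger_force'],q['contact_force'])
u=np.array([np.cos(np.radians(84.5)),np.sin(np.radians(84.5))]);m=np.array([493.8,-111.3])
go(r,[*(m+u*210),25],84.5);go(r,[*(m+u*240),25],84.5)
"
```

```text
side [286 185  35  25 261] (array([514.4,  53.3]), array([131. ,  28.1]), 82.8) [ 0.49701478 -0.01164371  0.01401151] [0.53642015 0.11715243 0.02979278]
side [257 211   2   4   6] (array([449.6, -88.2]), array([ 3.1, 12.7]), 42.4) [ 0.44647606 -0.09390414  0.01677584] [ 0.45272699 -0.08244207  0.02244787]
[0.5186603  0.12558617 0.02874798] 44.97604415751994 [-0.07972946  0.58785465 -2.40598064]
shift [-28.2  -1.9   3.8] turn [ 0.1  0.1 -0.3] t 9.35
shift [ 1.8 -2.1  3.7] turn [ 0.1  0.1 -0.3] t 9.35
```

View pics/c7.png

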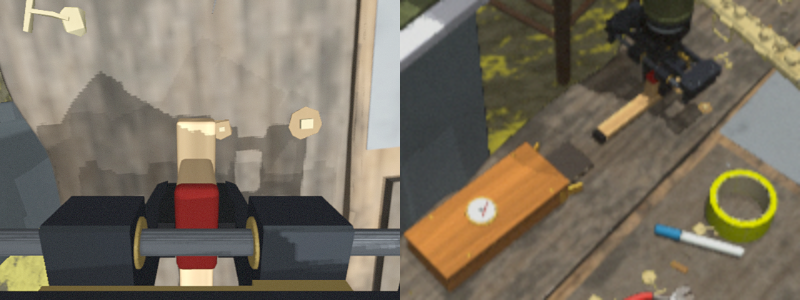

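The stick is held upright. In the side half its nose is at (598,135), in line with the case's rear at (570,160). Lowering it just above the bench and going forward.

{"op": "move_arm", "data": {"motion": [[0, -2, 4.5, 0, 0, -0.3, 0.95], [-13, -2, 4.5, 0, 0, -0.3, 0.95], [-26, -2, 4.5, 0, 0, -0.3, 0.95], [-32, -2, 4.5, 0, 0, -0.3, 0.95], [-38, -2, 4.5, 0, 0, -0.3, 0.95]]}}

```text
clock: 9.98
tool_pos: [0.5113, 0.0899, 0.0243]
eef_rot: [0.739, 0.674, 0.0, 0.0]
contact_force: [0.0, 1.7, -1.9]
opening: 0.223
finger_force: 45.0
```

{"op": "move_arm", "data": {"motion": [[-8, 0, 0, 0, 0, 0, 0.95], [-16, 0, 0, 0, 0, 0, 0.95], [-24, 0, 0, 0, 0, 0, 0.95], [-32, 0, 0, 0, 0, 0, 0.95], [-40, 0, 0, 0, 0, 0, 0.95]]}}

```text
clock: 10.6
tool_pos: [0.5076, 0.05, 0.0242]
eef_rot: [0.739, 0.674, 0.0, 0.0]
contact_force: [0.7, 1.7, -1.7]
opening: 0.222
finger_force: 45.0
```

```bash
python3 -c "
from h import *
from plant import r,eyes
b=eyes.snapshot('side');np.savez('s8.npz',**b)
cv2.imwrite('pics/c8.png',cv2.resize(b['frame'][160:280,210:370],(800,600),interpolation=cv2.INTER_CUBIC)[:,:,::-1])
q=r.get_state();print(q['tool_pos'],q['finger_force'],q['contact_force'])
u=np.array([np.cos(np.radians(84.5)),np.sin(np.radians(84.5))]);m=np.array([493.8,-111.3])
print('d',(q['tool_pos'][:2]*1000-m)@u);go(r,[*(m+u*120),24],84.5)
"
```

```text
[0.50732717 0.04817642 0.02415436] 44.976210091263056 [ 1.1622031  -0.2555442  -1.49300646]
d 160.03874107414111
shift [-40.    1.7   0.2] turn [-0.   0.1  0.2] t 10.65
```

View pics/c8.png

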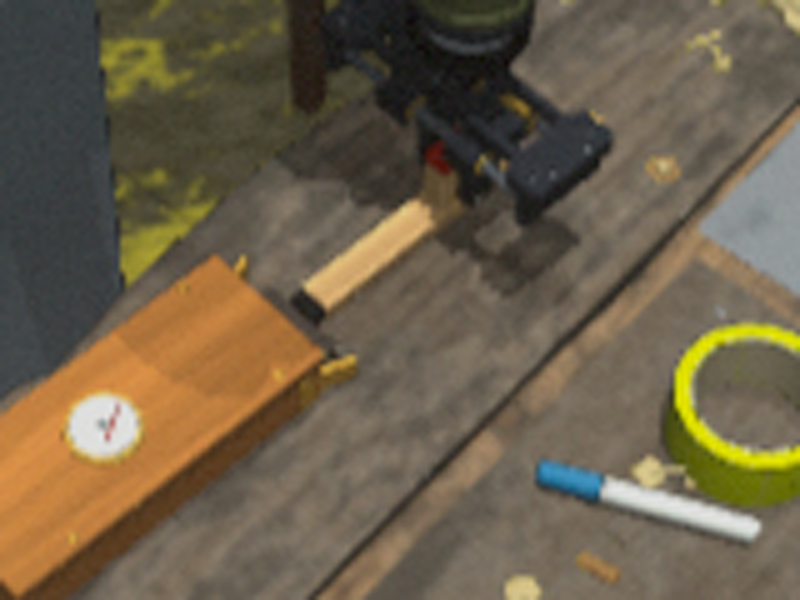

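The nose is square on the case's rear at (315,300) and well centred between the cheeks. I've used all my pictures, so from here I go by the numbers and force.

{"op": "move_arm", "data": {"motion": [[-12, 0.5, 0, 0, 0, 0, 0.95], [-22, 1, 0, 0, 0, 0, 0.95], [-32, 1, 0, 0, 0, 0, 0.95], [-41, 1, 0, 0, 0, 0, 0.95], [-50, 1, 0, 0, 0, 0, 0.95]]}}

```text
clock: 11.28
tool_pos: [0.504, 0.0001, 0.0242]
eef_rot: [0.739, 0.674, 0.0, -0.0]
contact_force: [0.2, 1.4, -1.0]
opening: 0.223
finger_force: 45.0
```

{"op": "move_arm", "data": {"motion": [[-2, 0, 0, 0, 0, 0, 0.95], [-4, 0, 0, 0, 0, 0, 0.95], [-4, 0, 0, 0, 0, 0, 0.95]]}}

```text
clock: 11.65
tool_pos: [0.5037, -0.0033, 0.0242]
eef_rot: [0.739, 0.674, -0.0, -0.0]
contact_force: [0.4, 1.4, -2.3]
opening: 0.219
finger_force: 45.0
```

{"op": "move_arm", "data": {"motion": [[-2, 0, 0, 0, 0, 0, 0.95], [-4, 0, 0, 0, 0, 0, 0.95], [-4, 0, 0, 0, 0, 0, 0.95]]}}

```text
clock: 12.02
tool_pos: [0.5033, -0.0079, 0.0242]
eef_rot: [0.739, 0.674, -0.0, 0.0]
contact_force: [1.4, 0.4, -3.1]
opening: 0.221
finger_force: 45.0
```

```bash
python3 -c "
from plant import r
q=r.get_state();print(q['tool_pos'],q['contact_force'])"
```

```text
[ 0.50331466 -0.00787855  0.02417834] [ 1.43221367  0.41583724 -3.11650125]
```

{"op": "move_arm", "data": {"motion": [[-2, 0, 0, 0, 0, 0, 0.95], [-4, 0, 0, 0, 0, 0, 0.95], [-4, 0, 0, 0, 0, 0, 0.95]]}}

```text
clock: 12.4
tool_pos: [0.5029, -0.0119, 0.0242]
eef_rot: [0.739, 0.674, -0.0, 0.0]
contact_force: [0.3, 0.0, -2.6]
opening: 0.22
finger_force: 45.0
```

{"op": "move_arm", "data": {"motion": [[-2, 0, 0, 0, 0, 0, 0.95], [-4, 0, 0, 0, 0, 0, 0.95], [-4, 0, 0, 0, 0, 0, 0.95]]}}

```text
clock: 12.78
tool_pos: [0.5026, -0.0157, 0.0242]
eef_rot: [0.739, 0.674, -0.0, 0.0]
contact_force: [-0.1, -0.3, -3.1]
opening: 0.223
finger_force: 45.0
```

{"op": "move_arm", "data": {"motion": [[-2, 0, 0, 0, 0, 0, 0.95], [-4, 0, 0, 0, 0, 0, 0.95], [-4, 0, 0, 0, 0, 0, 0.95]]}}

```text
clock: 13.15
tool_pos: [0.5022, -0.0198, 0.0242]
eef_rot: [0.739, 0.674, -0.0, 0.0]
contact_force: [0.4, 0.2, -2.2]
opening: 0.221
finger_force: 45.0
```

{"op": "move_arm", "data": {"motion": [[-2, 0, 0, 0, 0, 0, 0.95], [-4, 0, 0, 0, 0, 0, 0.95], [-4, 0, 0, 0, 0, 0, 0.95]]}}

```text
clock: 13.52
tool_pos: [0.5018, -0.0238, 0.0242]
eef_rot: [0.739, 0.674, -0.0, 0.0]
contact_force: [-0.1, -0.4, -2.3]
opening: 0.222
finger_force: 45.0
```

{"op": "move_arm", "data": {"motion": [[-2, 0, 0, 0, 0, 0, 0.95], [-4, 0, 0, 0, 0, 0, 0.95], [-4, 0, 0, 0, 0, 0, 0.95]]}}

```text
clock: 13.9
tool_pos: [0.5015, -0.0277, 0.0242]
eef_rot: [0.739, 0.674, -0.0, 0.0]
contact_force: [0.1, 0.2, -3.5]
opening: 0.222
finger_force: 45.0
```

{"op": "move_arm", "data": {"motion": [[-2, 0, 0, 0, 0, 0, 0.95], [-4, 0, 0, 0, 0, 0, 0.95], [-4, 0, 0, 0, 0, 0, 0.95]]}}

```text
clock: 14.28
tool_pos: [0.5011, -0.0317, 0.0242]
eef_rot: [0.739, 0.674, -0.0, 0.0]
contact_force: [0.2, 0.0, -2.9]
opening: 0.224
finger_force: 45.0
```

{"op": "move_arm", "data": {"motion": [[-2, 0, 0, 0, 0, 0, 0.95], [-4, 0, 0, 0, 0, 0, 0.95], [-4, 0, 0, 0, 0, 0, 0.95]]}}

```text
clock: 14.65
tool_pos: [0.5007, -0.0357, 0.0242]
eef_rot: [0.739, 0.674, -0.0, 0.0]
contact_force: [0.7, -0.1, -2.5]
opening: 0.222
finger_force: 45.0
```

{"op": "move_arm", "data": {"motion": [[-2, 0, 0, 0, 0, 0, 0.95], [-4, 0, 0, 0, 0, 0, 0.95], [-4, 0, 0, 0, 0, 0, 0.95]]}}

```text
clock: 15.02
tool_pos: [0.5009, -0.038, 0.0244]
eef_rot: [0.738, 0.675, 0.001, -0.0]
contact_force: [-0.0, 3.8, -0.8]
opening: 0.222
finger_force: 45.0
```

Contact with the stop. Going on more finely.

{"op": "move_arm", "data": {"motion": [[-1, 0, 0, 0, 0, 0, 0.95], [-2, 0, 0, 0, 0, 0, 0.95], [-2, 0, 0, 0, 0, 0, 0.95]]}}

```text
clock: 15.4
tool_pos: [0.501, -0.0391, 0.0244]
eef_rot: [0.738, 0.675, 0.002, -0.001]
contact_force: [0.4, 6.3, 0.1]
opening: 0.224
finger_force: 45.0
```

{"op": "move_arm", "data": {"motion": [[-1, 0, 0, 0, 0, 0, 0.95], [-2, 0, 0, 0, 0, 0, 0.95], [-2, 0, 0, 0, 0, 0, 0.95]]}}

```text
clock: 15.78
tool_pos: [0.501, -0.0399, 0.0245]
eef_rot: [0.738, 0.675, 0.003, -0.001]
contact_force: [0.2, 9.2, -0.3]
opening: 0.22
finger_force: 45.0
```

{"op": "move_arm", "data": {"motion": [[0, 0, 0, 0, 0, 0, 0.95], [0, 0, 0, 0, 0, 0, 0.95], [0, 0, 0, 0, 0, 0, 0.95], [0, 0, 0, 0, 0, 0, 0.95]]}}

```text
clock: 16.27
tool_pos: [0.501, -0.0399, 0.0245]
eef_rot: [0.738, 0.675, 0.003, -0.001]
contact_force: [1.0, 9.0, -0.0]
opening: 0.223
finger_force: 45.0
```

{"op": "move_arm", "data": {"motion": [[-0.3, 0, 0, 0, 0, 0, 0.95], [-0.3, 0, 0, 0, 0, 0, 0.95], [-0.3, 0, 0, 0, 0, 0, 0.95], [-0.3, 0, 0, 0, 0, 0, 0.95]]}}

```text
clock: 16.77
tool_pos: [0.501, -0.0399, 0.0245]
eef_rot: [0.738, 0.675, 0.003, -0.001]
contact_force: [0.6, 9.5, -0.5]
opening: 0.227
finger_force: 45.0
```

Leaned about 9 N for a second. Now drawing the stick out.

{"op": "move_arm", "data": {"motion": [[3, 0, 0, 0, 0, 0, 0.95], [8, 0, 0, 0, 0, 0, 0.95], [16, 0, 0, 0, 0, 0, 0.95], [28, 0, 0, 0, 0, 0, 0.95], [40, 0, 0, 0, 0, 0, 0.95]]}}

```text
clock: 17.4
tool_pos: [0.503, -0.0046, 0.024]
eef_rot: [0.739, 0.674, -0.002, 0.0]
contact_force: [-0.5, -2.6, -5.0]
opening: 0.221
finger_force: 45.0
```

{"op": "move_arm", "data": {"motion": [[20, 0, 0, 0, 0, 0, 0.95], [40, 0, 0, 0, 0, 0, 0.95], [65, 0, 0, 0, 0, 0, 0.95], [90, 0, 0, 0, 0, 0, 0.95], [115, 0, 0, 0, 0, 0, 0.95]]}}

```text
clock: 18.02
tool_pos: [0.5142, 0.1132, 0.0244]
eef_rot: [0.738, 0.675, 0.0, -0.0]
contact_force: [-0.4, 0.1, -1.6]
opening: 0.222
finger_force: 45.0
```

```bash
python3 -c "
from h import *
from plant import r
q=r.get_state();print(q['contact_force'])
u=np.array([np.cos(np.radians(84.5)),np.sin(np.radians(84.5))]);m=np.array([493.8,-111.3])
print('d',(q['tool_pos'][:2]*1000-m)@u);go(r,[*(m+u*228),22.5],84.5)"
```

```text
[-0.36189459  0.06736346 -1.55433676]
d 225.3785465067723
shift [2.6 1.2 1.9] turn [ 0.  -0.   0.3] t 18.02
```

{"op": "move_arm", "data": {"motion": [[5, 0, 1, 0, 0, 0, 0.95], [5, 0, 1.8, 0, 0, 0, 0.95], [5, 0, 1.8, 0, 0, 0, 0.95]]}}

```text
clock: 18.4
tool_pos: [0.5148, 0.1158, 0.0227]
eef_rot: [0.739, 0.674, 0.0, 0.0]
contact_force: [-1.0, 2.7, 2.8]
opening: 0.221
finger_force: 45.0
```

{"op": "move_arm", "data": {"motion": [[0, 0, 0, 0, 0, 0, 0.7], [0, 0, 0, 0, 0, 0, 0.5], [0, 0, 0, 0, 0, 0, 0.4], [0, 0, 0, 0, 0, 0, 0.4], [0, 0, -10, 0, 0, 0, 0.4]]}}

```text
clock: 19.02
tool_pos: [0.5141, 0.1156, 0.0323]
eef_rot: [0.739, 0.674, -0.001, -0.0]
contact_force: [0.2, 0.3, 0.1]
opening: 0.599
finger_force: 0.0
```

{"op": "move_arm", "data": {"motion": [[0, 0, -30, 0, 0, 0, 0.4], [0, 0, -65, 0, 0, 0, 0.4], [0, 0, -110, 0, 0, 0, 0.4], [0, 0, -150, 0, 0, 0, 0.4], [0, 0, -150, 0, 0, 0, 0.4]]}}

```text
clock: 19.65
tool_pos: [0.5163, 0.1165, 0.1857]
eef_rot: [0.739, 0.674, 0.003, 0.001]
contact_force: [-0.5, 1.0, 0.0]
opening: 0.599
finger_force: 0.0
```

```bash
python3 -c "
from h import *
from plant import r,eyes
q=r.get_state();print(q['contact_force'],q['tool_pos'],q['opening'])
b=eyes.snapshot('wrist');P=cloud(b);z=P[...,2]
a=eyes.snapshot('side');A=cloud(a)
for nm,P in(('wrist',P),('side',A)):
  z=P[...,2];reg=(P[...,0]>.43)&(P[...,0]<.6)&(P[...,1]>-.14)&(P[...,1]<.2)
  for t,lo,hi in(('bar',.0125,.02),('grip',.05,.07),('case?',.007,.0125)):
    n,l,st,_=cv2.connectedComponentsWithStats((reg&(z>lo)&(z<hi)).astype(np.uint8))
    for k in np.argsort(-st[1:,4])[:3]+1: Q=P[l==k];print(nm,t,st[k,4],rect(Q),np.median(Q[:,2]).round(4))
# mouth region brass / height profile on the centre line just inside/outside of the mouth (side view, wrist view)
  for y in range(-118,-75,6):
    m=(abs(P[...,0]-.494)<.02)&(abs(P[...,1]*1000-y)<3);print(nm,y,m.sum(),np.percentile(z[m],[10,50,90]).round(3) if m.any() else '')
w=b['frame'];np.savez('wend.npz',**b)
"
```

```text
[-0.47163786  1.03780047  0.04844864] [0.51634675 0.11650141 0.18570477] 0.5990256626493858
wrist bar 2221 (array([507.1,  33.7]), array([95.6, 23.8]), 85.1) 0.0159
wrist bar 816 (array([517.3, 145. ]), array([33.1, 24. ]), 84.9) 0.0161
wrist bar 129 (array([449. , -93.1]), array([ 5.5, 27.9]), 14.7) 0.0183
wrist grip 1473 (array([514.6, 117.3]), array([43.8, 20.1]), 85.1) 0.0623
wrist case? 208 (array([ 493. , -113.3]), array([ 3.4, 68.6]), 83.3) 0.0091
wrist case? 66 (array([451.2, -94.6]), array([ 4. , 31.5]), 19.8) 0.0098
wrist case? 66 (array([ 537.7, -103.2]), array([32.2,  4.7]), 58.5) 0.0093
wrist -118 84 [-0.001 -0.     0.007]
wrist -112 332 [-0.001  0.004  0.01 ]
wrist -106 164 [-0.001 -0.     0.001]
wrist -100 171 [-0.001 -0.     0.001]
wrist -94 162 [-0.001 -0.     0.001]
wrist -88 164 [-0.001 -0.     0.   ]
wrist -82 171 [-0.001 -0.     0.001]
wrist -76 173 [-0.001 -0.     0.001]
side bar 213 (array([513.6,  69.3]), array([179.6,  28.3]), 83.7) 0.0159
side bar 7 (array([ 541.9, -112.7]), array([ 6.5, 14.5]), 28.9) 0.0168
side bar 6 (array([ 540.5, -130.9]), array([ 5.1, 11.3]), 7.2) 0.014
side grip 139 (array([ 494. , -127.4]), array([30.4, 99. ]), 82.8) 0.052
side grip 89 (array([517.4, 118.7]), array([52. , 22.1]), 89.5) 0.061
side grip 8 (array([ 451.6, -137.1]), array([ 4.5, 14.6]), 81.0) 0.0517
side case? 17 (array([517.8,  45. ]), array([15.4, 28.2]), 26.6) 0.01
side case? 16 (array([504.1, -12.7]), array([13.9, 22. ]), 79.7) 0.0112
side case? 13 (array([513.3,  10.5]), array([22.2, 11.9]), 89.0) 0.0098
side -118 21 [0.048 0.05  0.054]
side -112 11 [0.046 0.05  0.053]
side -106 1 [0.04 0.04 0.04]
side -100 0 
side -94 1 [0.006 0.006 0.006]
side -88 11 [-0.004  0.001  0.005]
side -82 20 [-0.005 -0.001  0.002]
side -76 20 [-0.002 -0.     0.004]
```

The wrist view shows a 69 mm wide vertical face at y ≈ -113 mm, right at the mouth: the flap hanging shut. The mouth is clear, and the stick lies flat and upright on the bench (bar top at 16 mm, grip top at 62 mm).

```bash
python3 -c "
from plant import finish_job
print(finish_job())"
```

```text
the job is handed in; nothing more can be done
None
```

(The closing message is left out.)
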